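Shift the hanging parts bin over the end stops to the empty rail

TASK

In the stockroom, three short rail racks stand end to end on the bench. Lift the grey parts bin that hangs on the middle rack over the upright end stops and hang it on the neighbouring rack that is empty, square across both rails and hanging straight. Lower it until it rests on the rails before letting go, and leave the plywood board on the other rack undisturbed.

Things in the scene. Friction and masses are not known exactly. Their poses are not given: they have to be found in the camera images.
- bin_grip (a point): Centre of the bin's black grip block, 24 x 24 mm, 44 mm tall, on the middle of its flat steel crossbar (180 mm along x, 16 mm in y, 6 mm thick). The point is 28 mm above the crossbar's underside, z up. The loose grey bin, about 0.25 kg, 86 mm (x) by 50 mm (y), reaches 78 mm below that underside. The crossbar's ends lie on both rails of the middle rack.
- start_rail_mid (a point): Fixed middle rack: point midway between its 2 rails, mid-length, at their top faces (150 mm up). y along the rails, x across, z up. Rails 170 mm long, 12 mm wide, 130 mm between centres (118 mm free). An end stop at each rail end, 8 mm thick, stands 18 mm above the rail top; 154 mm free between stops. Legs under the rails; nothing between the rails above the 6 mm base.
- empty_rail_mid (a point): The rack on which nothing hangs: the goal. Fixed; same shape, height and direction as the middle rack, and the same meaning of point and axes. Its centre is 190 to 210 mm from the middle rack's in the line of the rails, on either side (it varies), so 20 to 40 mm is free between the racks' ends.
- board_mid (a point): Middle of the plywood board (96 mm wide, 7 mm thick, 100 mm tall) that hangs by its own 180 mm steel crossbar on the third rack, at the middle rack's other end. The point is 50 mm below that crossbar's underside; the board's tab ends 80 mm above the point. Loose; to be left alone.
There are look-alikes about, which are no part of the job. Of the things that look like the part that bears bin_grip, the middle-sized one is meant.

How it is judged:
By the outcome, as a careful person would: the job done as asked, in the order asked, and still so for the second after the job is handed in, with the robot touching nothing.
It also fails if it takes over 35 s, if anything falls off the work surface, if the arm or the gripper's body presses on something with over 40 N, if the wrist force passes 120 N, or if a joint passes its speed limit or range.

ROBOT

A 6-joint arm with a two-finger parallel gripper is mounted at the origin on the work surface. World frame = base frame: x ahead of the robot, y to its left, z up, the work surface at z = 0. Lengths are in m, angles in rad, forces in N, time in s.
With the tool pointing down it reaches from about 0.3 to 0.85 m from the base axis. Payload 4.2 kg.
Tool frame: the origin (TCP) lies on the centre line of the jaws, within the pads' length; the fingertips stand arm.tcp_to_tips ahead of it and the grasp point (between the pads) lies 5 mm behind it (arm.tcp_to_tips is the distance from the TCP to the fingertips, in m); z points along the fingers, x is the direction in which the jaws open and shut, and the axes are right-handed (so a half turn about z gives the same grasp; the last joint's range is limited). The gripper opens to 91 mm and grips with 3 to 60 N. Pads are 32 mm wide; open, the fingers measure 118 mm over their backs; the gripper's body (76 mm by 178 mm) begins 60 mm behind the grasp point.
Start: joints at [-1.35, 0.32, 1.565, -0, 1.257, -0.02], TCP at [0.137, -0.558, 0.228] pointing down, gripper open.
Joint ranges: [-3.11, 3.11], [-0.84, 2.01], [0.21, 2.61], [-1.34, 4.49], [0.05, 2.63], [-2.56, 2.56]. Speed limits (rad/s): [2.57, 2.57, 3.14, 3.14, 3.14, 3.14].

INTERFACE

Orientations are given as a unit quaternion [w, x, y, z].
In Python, from workcell import arm, eyes, ticket gives the robot as it stands. The module is installed in compiled form; this text tells all that it offers.
- The arm moves only by the shell command python3 -m handwheel 'ROWS' [FORCE]. ROWS is text: rows parted by semicolons, each of 5 numbers parted by spaces: the closure, from -1 (fully open) to 1 (shut), then the shift along the tool's x, y, z in m, then the turn about the tool's z in degrees. In form: grip tx ty tz roll; .... A call has 1 to 10 rows; each row shifts and turns the pose as measured when the row begins, along the tool's axes as they then stand; what a row does not reach is not made up. A row lasts 1/10 s, in which the tool goes at most 50 mm and 8.59 degrees, less where a joint would pass 70% of its speed; a pose out of reach is approached as far as the arm can. A call with a gripper value outside its range is refused whole. The fingers move at their own pace and stop on an object; FORCE is the grip in N (left out, the last holds). Time passes only in rows, so rows that do not move let the fingers close. It gives the time, the measured TCP pose, the force and the opening at its end, in the units of the state.
- arm.observe(): the state, without advancing time (a new reading comes with each control period).
- eyes.capture(name): name is "scene" or "top"; returns a dict with "color" (420x560x3 uint8, blue, green, red), "mtx" (3x3 intrinsics, pixels), "camera_from_world" (4x4, takes a point from world to camera coordinates). Camera axes: x right, y down, z forward; pixel columns grow to the right and rows downward; lengths in m; the calibration is good to about 2 mm. A picture is of the moment at which its call begins. There is no depth.
- ticket.hand_in(): hands the job in, once; it reports no verdict.
The state is a dict: "time": time; "joint_positions": joint angles; "joint_vel": joint speeds; "effort": joint torques, N m; "tool_pos": TCP position; "tcp_rot": TCP orientation; "ft_force": force on the tool from outside, world axes, zero at the start; "wrist_torque": the same for the moment, N m; "width": opening from 0.0 (shut) to 1.0 (fully open).
Only numpy, scipy, OpenCV 4.12 (cv2) and the standard library are available. Lean on these libraries where they do the work, as an engineer would, in place of code of your own. Each camera call takes 0.05 s, during which the arm holds its last target.

## Working session

There is one attempt and no reset: what is moved stays moved. The work goes in short steps, Python scripts to look and compute and a shell command to move; the robot and the scene stay as the last step left them, time stands still between calls to the robot, and variables do not carry over. Pictures are saved under pics/ and viewed, and the job is handed in when it is done.

```bash
mkdir -p pics
python3 - <<'E'
from workcell import arm, eyes
import cv2
s=arm.observe();print(s, arm.tcp_to_tips)
for n in("scene","top"):
    c=eyes.capture(n);cv2.imwrite(f"pics/{n}0.png",c["color"]);print(n,c["mtx"].tolist(),c["camera_from_world"].round(4).tolist())
E
```

```text
{'time': 0.0, 'joint_positions': array([-1.34996995e+00,  3.20243003e-01,  1.56567986e+00, -2.39540818e-05,
        1.25737637e+00, -1.99889739e-02]), 'joint_vel': array([ 0.00062803, -0.0004273 , -0.00025576,  0.00057306,  0.00039829,
       -0.00110691]), 'effort': array([-7.94435527e-04, -4.12461555e+01, -2.31971920e+01,  7.26708351e-02,
        4.56746668e-02, -1.37706511e-04]), 'tool_pos': array([ 0.13702861, -0.55793771,  0.22714802]), 'tcp_rot': array([-5.31016407e-04,  7.86924652e-01, -6.17048511e-01, -6.68018323e-04]), 'ft_force': array([-0.59920231,  0.31059643,  0.01362653]), 'wrist_torque': array([ 0.03258048,  0.03944272, -0.00283042]), 'width': 0.998164241533716} 0.014
scene [[514.162942778701, 0.0, 274.65955708306024], [0.0, 514.162942778701, 206.99081006899183], [0.0, 0.0, 1.0]] [[-0.1119, 0.9936, 0.0166, 0.0479], [0.6112, 0.082, -0.7872, -0.159], [-0.7835, -0.078, -0.6165, 1.472], [0.0, 0.0, 0.0, 1.0]]
top [[504.6894995228018, 0.0, 284.69613604569076], [0.0, 504.6894995228018, 211.3716026688009], [0.0, 0.0, 1.0]] [[-0.0233, -0.9997, 0.0026, 0.0301], [-0.9972, 0.0231, -0.0718, 0.4821], [0.0717, -0.0042, -0.9974, 1.0771], [0.0, 0.0, 0.0, 1.0]]
```

View pics/scene0.png

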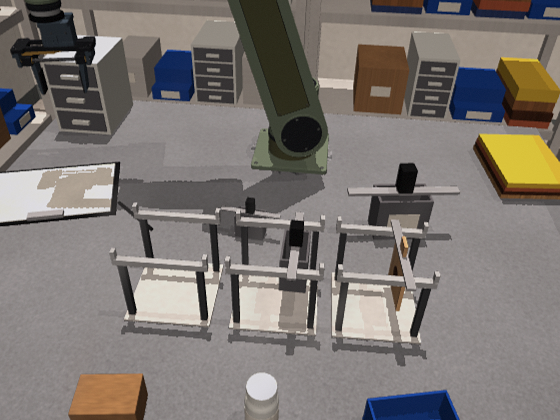

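View pics/top0.png

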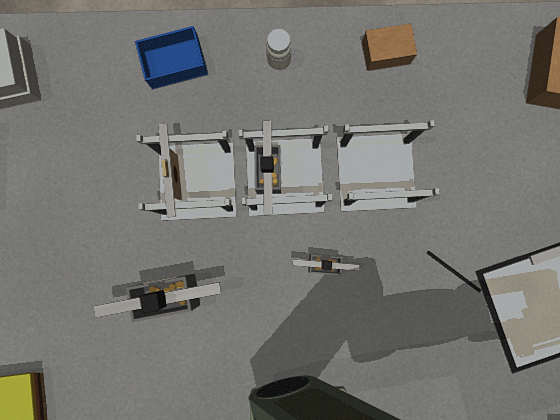

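The scene view has the empty rack at the left (−y), around (165,240), the bin on the middle rack with its grip at (296,232), and the board on the right-hand rack. In the top view the bin's grip is at (267,163) and the empty rack is at the right, around (380,165). The larger and smaller look-alikes are on the bench at (152,300) and (327,265). Next I'll zoom in to measure.

```bash
cat > h.py <<'E'
import numpy as np,cv2
from workcell import arm,eyes
def ray(c,u,v):
    T=c["camera_from_world"];R=T[:3,:3];o=-R.T@T[:3,3]
    d=R.T@np.linalg.inv(c["mtx"])@np.array([u,v,1.]);return o,d
def onz(c,u,v,z):
    o,d=ray(c,u,v);return o+d*(z-o[2])/d[2]
def proj(c,p):
    q=c["mtx"]@(c["camera_from_world"]@np.r_[p,1])[:3];return q[:2]/q[2]
E
python3 - <<'E'
from h import *
c=eyes.capture("top");im=c["color"][110:225,130:450]
cv2.imwrite("pics/topz.png",cv2.resize(im,(800,288),interpolation=cv2.INTER_CUBIC))
c=eyes.capture("scene");im=c["color"][180:350,100:450]
cv2.imwrite("pics/scz.png",cv2.resize(im,(800,389),interpolation=cv2.INTER_CUBIC))
E
```

```text
(no output)
```

View pics/topz.png

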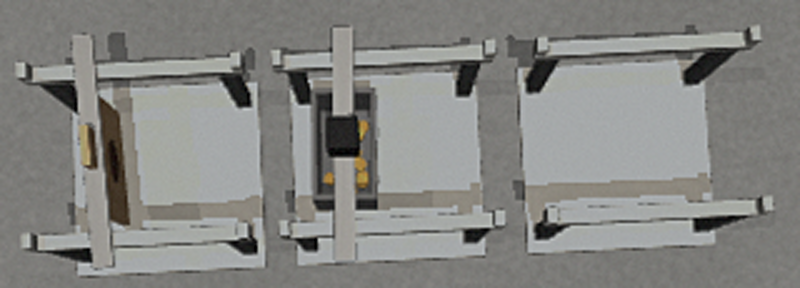

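View pics/scz.png

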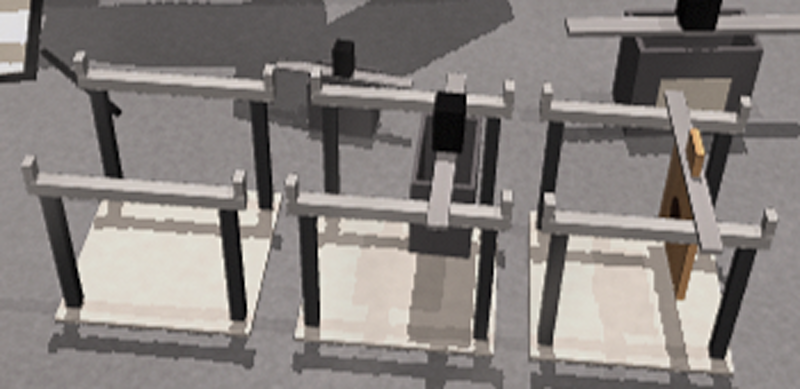

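Run:
```python
from h import *
c=eyes.capture("top")
P={"empty":[(543,45),(754,34),(552,212),(766,204)],"mid":[(278,58),(488,46),(287,229),(499,218)],"board":[(24,70),(237,60),(29,242),(249,231)]}
for k,v in P.items():
    q=np.array([onz(c,130+a/2.5-.3,110+b/2.5-.3,.168) for a,b in v])
    print(k,q[:,:2].round(4).tolist(),q.mean(0).round(4),"len",np.linalg.norm(q[0]-q[1]).round(4),np.linalg.norm(q[2]-q[3]).round(4),"w",np.linalg.norm(q[0]-q[2]).round(4),np.linalg.norm(q[1]-q[3]).round(4),"yaw",[np.degrees(np.arctan2(-(d[0]),d[1])).round(2) for d in (q[0]-q[1],q[2]-q[3])])
im=c["color"].astype(int)
m=(im.max(2)<45).astype(np.uint8);m[:, :250]=0;m[:,285:]=0;m[:145]=0;m[180:]=0
n,l,st,ce=cv2.connectedComponentsWithStats(m);print(st,ce)
# crossbar ends middle bin: zoom (343,28) and (344,260)
for a,b in((343,27),(344,261),(343,117),(342,155)): print(onz(c,130+a/2.5-.3,110+b/2.5-.3,.156).round(4),onz(c,130+a/2.5-.3,110+b/2.5-.3,.2).round(4))
for z in [(327,117),(357,119),(356,156),(328,155)]: print(onz(c,130+z[0]/2.5-.3,110+z[1]/2.5-.3,.2).round(4))
big=cv2.resize(c["color"][115:225,225:305],(800,1100)[::1],interpolation=cv2.INTER_CUBIC)[:600]
cv2.imwrite("pics/g.png",big)
s=eyes.capture("scene");cv2.imwrite("pics/gs.png",cv2.resize(s["color"][205:285,250:340],(720,600)if 0 else (675,600),interpolation=cv2.INTER_CUBIC))
```

```text
empty [[0.6278, -0.1018], [0.6326, -0.262], [0.5007, -0.1045], [0.503, -0.2653]] [ 0.566  -0.1834  0.168 ] len 0.1602 0.1608 w 0.1272 0.1297 yaw [np.float64(1.72), np.float64(0.83)]
mid [[0.6224, 0.0988], [0.628, -0.0602], [0.4925, 0.0943], [0.4971, -0.0646]] [0.56   0.0171 0.168 ] len 0.1591 0.159 w 0.13 0.131 yaw [np.float64(2.02), np.float64(1.66)]
board [[0.6176, 0.2906], [0.6216, 0.1298], [0.4872, 0.2872], [0.4916, 0.1227]] [0.5545 0.2076 0.168 ] len 0.1609 0.1646 w 0.1304 0.1301 yaw [np.float64(1.42), np.float64(1.55)]
[[     0      0    560    420 234895]
 [   250    145      4      6     24]
 [   257    147      6     30     56]
 [   272    147      6      7     35]
 [   261    156     13     17    189]
 [   257    179      1      1      1]] [[279.51892973 209.56456715]
 [251.5        147.5       ]
 [258.625      156.41071429]
 [274.42857143 150.17142857]
 [266.77248677 164.00529101]
 [257.         179.        ]]
[0.6482 0.0495 0.156 ] [0.6369 0.0483 0.2   ]
[0.4683 0.0525 0.156 ] [0.4653 0.0512 0.2   ]
[0.5784 0.051  0.156 ] [0.5704 0.0497 0.2   ]
[0.5492 0.0523 0.156 ] [0.5425 0.051  0.2   ]
[0.5706 0.0613 0.2   ]
[0.5687 0.0395 0.2   ]
[0.5415 0.0409 0.2   ]
[0.5427 0.0612 0.2   ]
```

View pics/g.png

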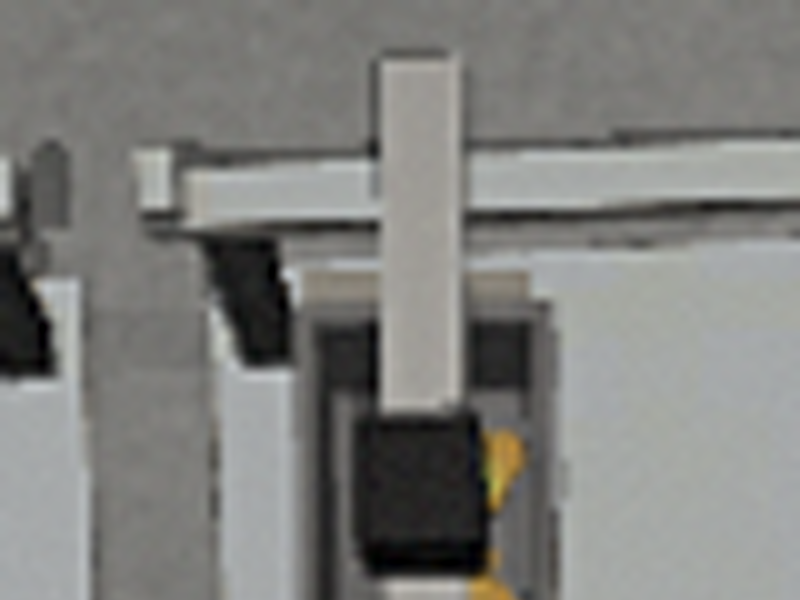

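View pics/gs.png

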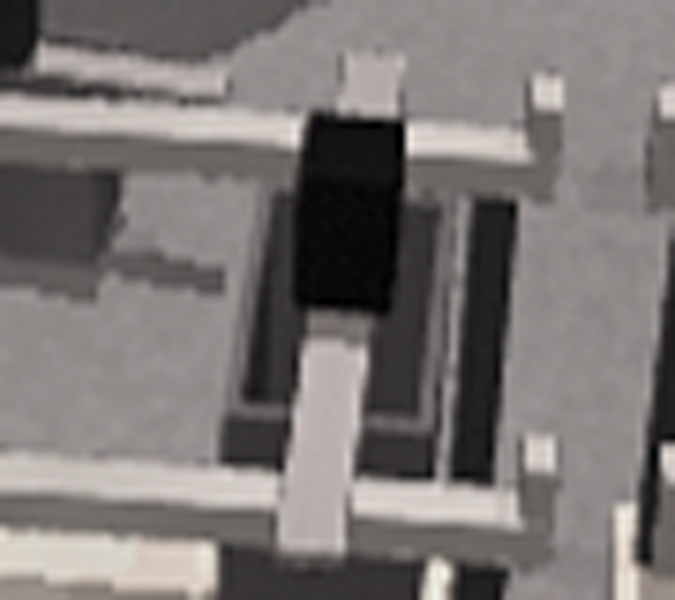

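```bash
python3 - <<'E'
from h import *
t=eyes.capture("top");s=eyes.capture("scene")
def tri(a,b):
    o1,d1=ray(t,*a);o2,d2=ray(s,*b);A=np.c_[d1,-d2];k=np.linalg.lstsq(A,o2-o1,rcond=None)[0]
    p,q=o1+d1*k[0],o2+d2*k[1];return ((p+q)/2).round(4),np.linalg.norm(p-q).round(4)
print("top far-left/right corners",tri((225+35.6,115+41.4),(250+54,205+16)),tri((225+47.8,115+41.4),(250+41.3,205+15)))
print("block top centre top-view",onz(t,225+41.7,115+48,.2),"scene",onz(s,250+47.1,205+19.7,.2))
print("empty stops",tri((130+754/2.5-.3,110+34/2.5-.3),(100+29/2.286-.3,180+162/2.286-.3)),tri((130+552/2.5-.3,110+212/2.5-.3),(100+271/2.286-.3,180+68/2.286-.3)))
E
python3 -m handwheel '-1 0 0 -0.025 7.4; -1 0 0 -0.02 7.4; -1 0 0 0 0'
```

```text
top far-left/right corners (array([0.568 , 0.0619, 0.2148]), np.float64(0.0028)) (array([0.5676, 0.04  , 0.2143]), np.float64(0.0025))
block top centre top-view [0.55844049 0.05030551 0.2       ] scene [0.56172495 0.05150524 0.2       ]
empty stops (array([ 0.6333, -0.2631,  0.166 ]), np.float64(0.0009)) (array([ 0.5004, -0.1037,  0.1699]), np.float64(0.001))
time: 0.7
tool_pos: [0.137, -0.5578, 0.2731]
tcp_rot: [0.001, -0.698, 0.716, 0.001]
ft_force: [0.9, -0.4, 0.3]
width: 0.998
```

```bash
python3 -m handwheel '-1 -0.04 -0.026 0 0; -1 -0.04 -0.026 0 0; -1 -0.04 -0.026 0 0; -1 -0.04 -0.026 0 0; -1 -0.04 -0.026 0 0; -1 -0.04 -0.026 0 0; -1 -0.04 -0.026 0 0; -1 -0.04 -0.026 0 0; -1 -0.04 -0.026 0 0; -1 0 0 0 0'
```

```text
time: 1.7
tool_pos: [0.3819, -0.1875, 0.2642]
tcp_rot: [-0.002, 0.707, -0.707, -0.005]
ft_force: [-1.2, -0.0, 0.4]
width: 1.003
```

```bash
python3 -m handwheel '-1 -0.04 -0.03 0 0; -1 -0.04 -0.03 0 0; -1 -0.04 -0.03 0 0; -1 -0.04 -0.03 0 0; -1 -0.04 -0.03 0 0; -1 -0.035 -0.026 0 0; -1 0 0 0 0'
python3 - <<'E'
from h import *
from scipy.spatial.transform import Rotation as R
s=arm.observe();q=s["tcp_rot"];print(s["tool_pos"],R.from_quat(q[[1,2,3,0]]).as_matrix().round(4))
E
```

```text
time: 2.4
tool_pos: [0.5566, 0.0479, 0.258]
tcp_rot: [0.002, 0.712, -0.702, -0.005]
ft_force: [-0.6, -0.3, -0.0]
width: 1.002
[0.55658295 0.04790309 0.25797414] [[ 0.0145 -0.9998 -0.0105]
 [-0.9999 -0.0146  0.0046]
 [-0.0047  0.0104 -0.9999]]
```

```bash
python3 -m handwheel '-1 -0.002 -0.002 0.02 0.9; -1 -0.001 -0.001 0.02 0.9; -1 0 0 0 0'
python3 - <<'E'
from h import *
from scipy.spatial.transform import Rotation as R
s=arm.observe();q=s["tcp_rot"];print(s["tool_pos"],R.from_quat(q[[1,2,3,0]]).as_matrix().round(4))
c=eyes.capture("scene");cv2.imwrite("pics/a.png",cv2.resize(c["color"][130:330,180:400],(660,600),interpolation=cv2.INTER_CUBIC))
E
```

```text
time: 2.7
tool_pos: [0.5584, 0.0492, 0.2143]
tcp_rot: [-0.004, -0.703, 0.711, 0.006]
ft_force: [-0.1, 0.0, -0.3]
width: 1.003
[0.55844576 0.04915047 0.21431431] [[-0.0103 -0.9998 -0.0141]
 [-0.9999  0.0103  0.0023]
 [-0.0022  0.0141 -0.9999]]
```

View pics/a.png

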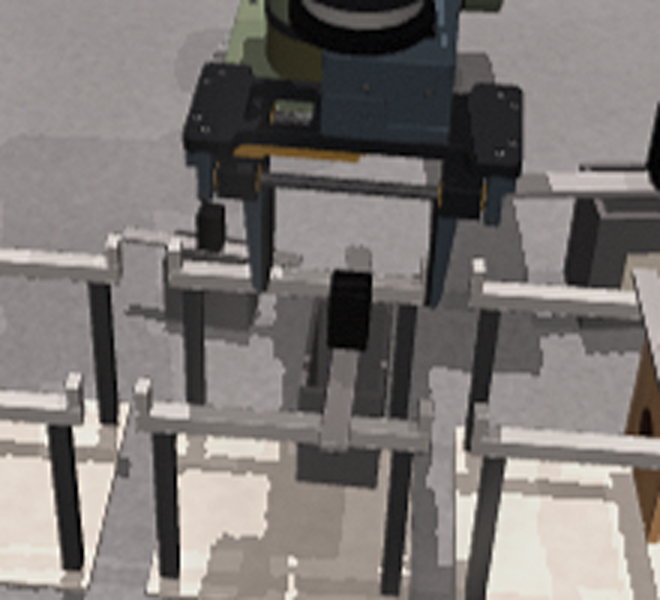

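The fingers, with tips at about (262,285) and (435,300), straddle the black grip at (350,310) evenly. The next moves are to lower and close.

```bash
python3 -m handwheel '-1 0 0 0.02 0; -1 -0.001 0 0.016 0; -1 0 0 0 0' 25; python3 -m handwheel '1 0 0 0 0;1 0 0 0 0;1 0 0 0 0;1 0 0 0 0;1 0 0 0 0;1 0 0 0 0;1 0 0 0 0' 25;  python3 - <<'E'
from h import *
from scipy.spatial.transform import Rotation as R
s=arm.observe();q=s["tcp_rot"];print(s["tool_pos"],R.from_quat(q[[1,2,3,0]]).as_matrix().round(4),s["width"]*91)
E
```

```text
time: 3.05
tool_pos: [0.5596, 0.0471, 0.1819]
tcp_rot: [-0.002, -0.704, 0.71, 0.003]
ft_force: [-0.5, 0.3, -0.2]
width: 0.998
time: 3.75
tool_pos: [0.5618, 0.0456, 0.1873]
tcp_rot: [0.001, -0.704, 0.71, 0.0]
ft_force: [0.7, 0.7, 0.2]
width: 0.415
[0.56178751 0.04563298 0.18734056] [[-0.0092 -1.      0.0019]
 [-1.      0.0092  0.0019]
 [-0.0019 -0.0019 -1.    ]] 37.73078551633573
```

The arm creeps while it holds: z has risen 5 mm and y has shifted. I'll correct that before the fingers meet the block.

```bash
python3 -m handwheel '0.1 -0.004 0.003 0.01 0; 0.1 0 0 0.002 0';  python3 -c "
from h import *
s=arm.observe();print(s['tool_pos'],s['tcp_rot'],s['width']*91)"
```

```text
time: 3.95
tool_pos: [0.5587, 0.0501, 0.1746]
tcp_rot: [0.002, -0.704, 0.71, -0.0]
ft_force: [-0.3, 0.8, 1.4]
width: 0.448
[0.55866307 0.05005946 0.17463263] [ 1.51751831e-03 -7.03815008e-01  7.10381680e-01 -3.01289288e-05] 40.74664898751635
```

```bash
python3 -m handwheel '1 0 0 0 0;1 0 0 0 0;1 0 0 0 0;1 0 0 0 0;1 0 0 0 0' 25;  python3 -c "
from h import *
s=arm.observe();print(s['tool_pos'],s['tcp_rot'],s['width']*91)
c=eyes.capture('scene');cv2.imwrite('pics/b.png',cv2.resize(c['color'][130:330,180:400],(660,600),interpolation=cv2.INTER_CUBIC))"
```

```text
time: 4.45
tool_pos: [0.5581, 0.0507, 0.1736]
tcp_rot: [0.001, -0.704, 0.71, 0.001]
ft_force: [-1.3, 0.3, -0.3]
width: 0.263
[0.55806937 0.05073676 0.17363244] [ 0.00103131 -0.70395126  0.71024698  0.00088443] 23.978385864569177
```

View pics/b.png

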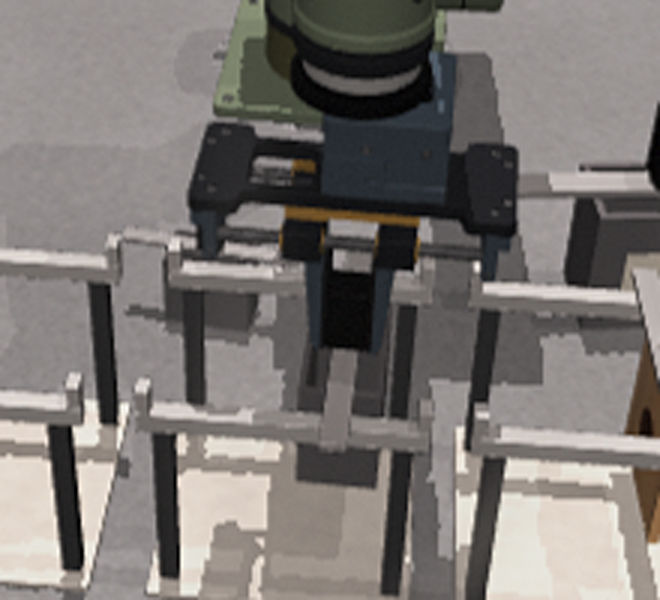

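The opening now reads 24.0 mm, which matches the block: the pads hold it at (348,310). Now I'll lift.

```bash
python3 -m handwheel '1 0 0 -0.012 0;1 0 0 -0.015 0;1 0 0 -0.015 0;1 0 0 -0.015 -1;1 0 0 -0.005 -1' 30;  python3 -c "
from h import *
s=arm.observe();print(s['tool_pos'],s['tcp_rot'],s['width']*91)
c=eyes.capture('scene');cv2.imwrite('pics/c.png',cv2.resize(c['color'][130:330,180:400],(660,600),interpolation=cv2.INTER_CUBIC))"
```

```text
time: 5.0
tool_pos: [0.5564, 0.0495, 0.2372]
tcp_rot: [0.002, 0.717, -0.697, -0.002]
ft_force: [-1.5, 0.2, -3.8]
width: 0.263
[0.55640207 0.04953259 0.23719463] [ 0.00194743  0.71673177 -0.69734198 -0.00243672] 23.952460176419667
```

View pics/c.png

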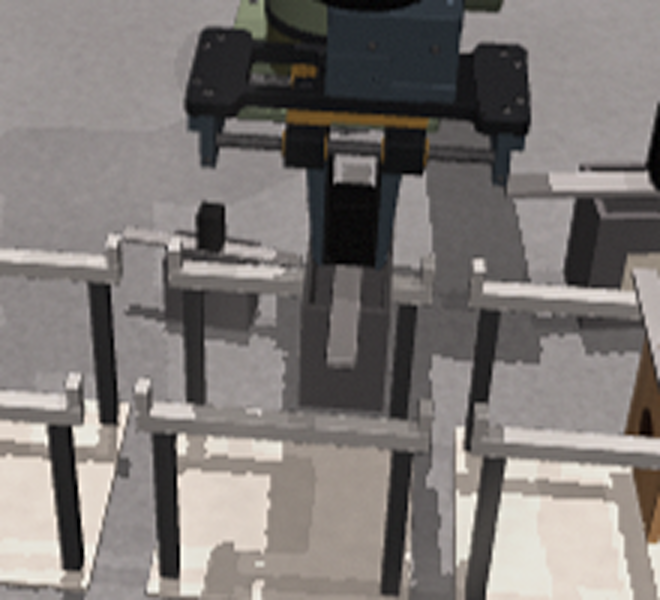

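The bin has come up 64 mm, held level, with about 3 N more on the wrist. I'm moving it along −y to the empty rack.

```bash
python3 -m handwheel '1 0.015 0 0 0;1 0.025 -0.001 0 0;1 0.03 0 0 0;1 0.03 -0.001 0 0;1 0.03 0 0 0;1 0.03 0 0 0;1 0.03 -0.001 0 0;1 0.015 0 0 0;1 0 0 0 0' 30;  python3 -c "
from h import *
s=arm.observe();print(s['tool_pos'],s['tcp_rot'],s['width']*91)"
```

```text
time: 5.95
tool_pos: [0.5603, -0.1693, 0.2299]
tcp_rot: [0.007, 0.717, -0.697, -0.007]
ft_force: [-0.2, 1.4, -3.6]
width: 0.26
[ 0.56032348 -0.1693257   0.2298752 ] [ 0.00749463  0.71676816 -0.69723793 -0.00681955] 23.649154256152904
```

```bash
python3 -m handwheel '1 0.008 -0.003 0 0;1 0.006 -0.0025 0 0;1 0 0 0 0' 30;  python3 -c "
from h import *
from scipy.spatial.transform import Rotation as R
s=arm.observe();q=s['tcp_rot'];print(s['tool_pos'],R.from_quat(q[[1,2,3,0]]).as_matrix().round(4),s['width']*91)
c=eyes.capture('scene');cv2.imwrite('pics/d.png',cv2.resize(c['color'][130:330,80:300],(660,600),interpolation=cv2.INTER_CUBIC))
c=eyes.capture('top');cv2.imwrite('pics/e.png',cv2.resize(c['color'][90:240,310:460],(600,600),interpolation=cv2.INTER_CUBIC))"
```

```text
time: 6.25
tool_pos: [0.5661, -0.1825, 0.2288]
tcp_rot: [0.007, 0.717, -0.697, -0.008]
ft_force: [-0.3, 0.2, -3.4]
width: 0.261
[ 0.56607638 -0.18251792  0.22880217] [[ 2.850e-02 -9.993e-01 -2.220e-02]
 [-9.996e-01 -2.860e-02  8.000e-04]
 [-1.500e-03  2.220e-02 -9.998e-01]] 23.71197587848251
```

View pics/d.png

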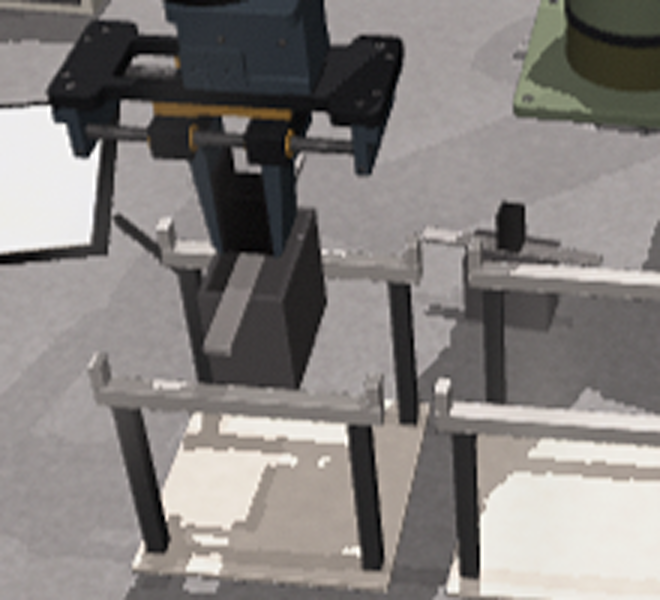

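View pics/e.png

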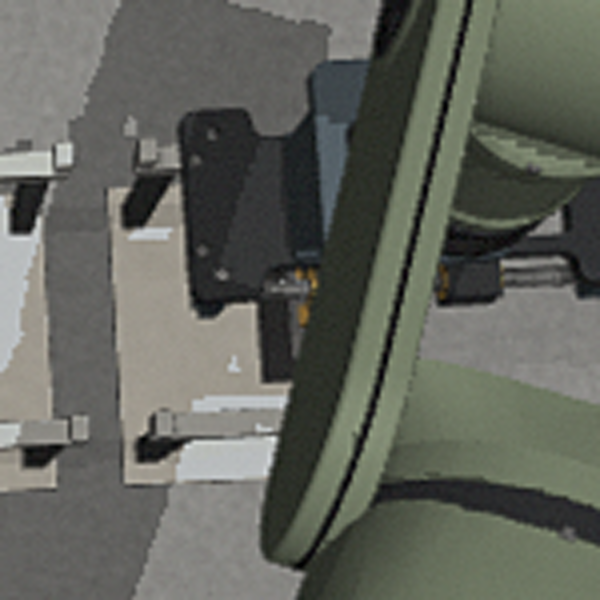

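The scene view shows the bin centred over the empty rack with the crossbar running to (218,350); the stops are clear. The top view is mostly blocked by the arm. I'm lowering it.

```bash
python3 -m handwheel '1 0.0005 -0.0005 0.012 0;1 0 -0.0005 0.012 0;1 0 0 0.012 0;1 0 0 0.006 0' 25;  python3 -c "
from h import *
s=arm.observe();q=s['tcp_rot'];print(s['tool_pos'],q,s['width']*91)
c=eyes.capture('scene');cv2.imwrite('pics/f.png',cv2.resize(c['color'][150:330,80:280],(660,594),interpolation=cv2.INTER_CUBIC))"
```

```text
time: 6.75
tool_pos: [0.5659, -0.1803, 0.1839]
tcp_rot: [0.007, 0.718, -0.696, -0.008]
ft_force: [-0.0, 0.8, -2.1]
width: 0.264
[ 0.56592119 -0.18028551  0.18392883] [ 0.00704912  0.71810573 -0.6958471  -0.00844254] 24.0441768392927
```

View pics/f.png

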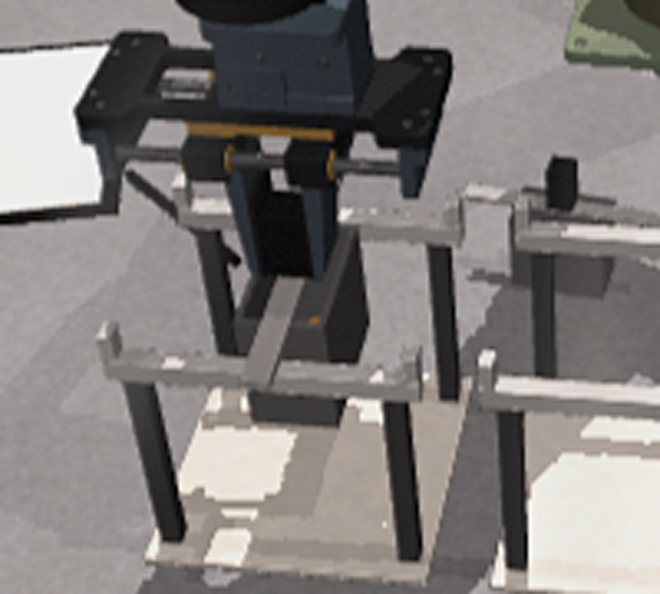

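```bash
python3 -m handwheel '1 0.001 0 0.004 0.6;1 0 0 0.003 0' 15; python3 -m handwheel '1 0 0 0.002 0'; python3 -m handwheel '1 0 0 0.002 0';  python3 -c "
from h import *
s=arm.observe();q=s['tcp_rot'];print(s['tool_pos'],q,s['width']*91,np.degrees(2*np.arctan2(q[2],q[1])))
c=eyes.capture('scene');cv2.imwrite('pics/f2.png',cv2.resize(c['color'][150:330,80:280],(660,594),interpolation=cv2.INTER_CUBIC))"
```

```text
time: 7.0
tool_pos: [0.5655, -0.1812, 0.1754]
tcp_rot: [0.007, 0.714, -0.7, -0.009]
ft_force: [-0.2, -0.2, -3.4]
width: 0.258
time: 7.1
tool_pos: [0.565, -0.1812, 0.1739]
tcp_rot: [0.008, 0.714, -0.7, -0.009]
ft_force: [-4.8, 1.1, 3.7]
width: 0.263
time: 7.2
tool_pos: [0.5649, -0.1812, 0.1735]
tcp_rot: [0.007, 0.714, -0.7, -0.009]
ft_force: [-4.1, 1.3, 11.7]
width: 0.263
[ 0.56487463 -0.18116328  0.17353958] [ 0.00749179  0.71414428 -0.69989887 -0.00913133] 23.932472188838407 -88.8456163726178
```

View pics/f2.png

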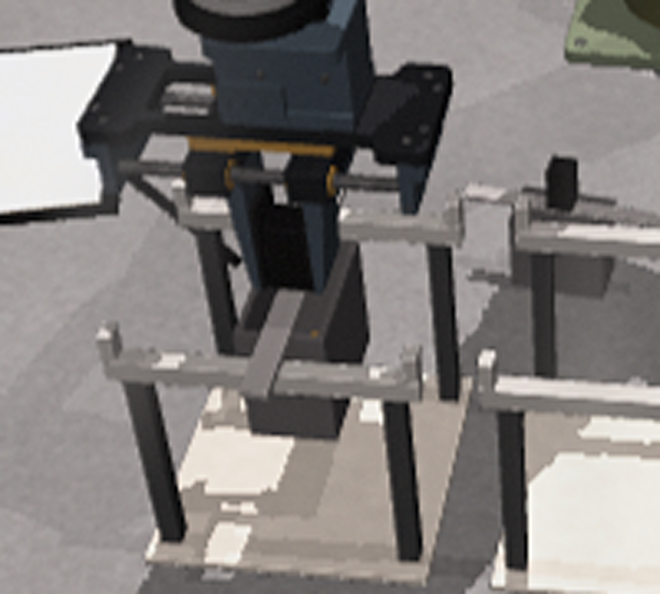

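Contact registers: the vertical force went from −3.4 to +11.7 N, at the same TCP height as the start pose. The crossbar now lies over both rails. I'll ease the grip and open.

```bash
python3 -m handwheel '1 0 0 0 0;1 0 0 0 0' 4; python3 -m handwheel '0.4 0 0 0 0;0.2 0 0 0 0;-0.1 0 0 0 0;-0.3 0 0 0 0';  python3 -c "
from h import *
s=arm.observe();q=s['tcp_rot'];print(s['tool_pos'],q,s['width']*91,np.degrees(2*np.arctan2(q[2],q[1])))
c=eyes.capture('scene');cv2.imwrite('pics/f3.png',cv2.resize(c['color'][150:330,80:280],(660,594),interpolation=cv2.INTER_CUBIC))"
```

```text
time: 7.45
tool_pos: [0.5656, -0.1815, 0.1745]
tcp_rot: [0.007, 0.714, -0.7, -0.008]
ft_force: [-0.1, 0.6, -3.3]
width: 0.264
time: 7.85
tool_pos: [0.5672, -0.182, 0.1758]
tcp_rot: [0.006, 0.714, -0.7, -0.006]
ft_force: [0.5, -0.6, 0.3]
width: 0.535
[ 0.56724342 -0.18203283  0.1757919 ] [ 0.00570884  0.71405675 -0.70004228 -0.00558362] 48.65210007173385 -88.8643744266472
```

View pics/f3.png

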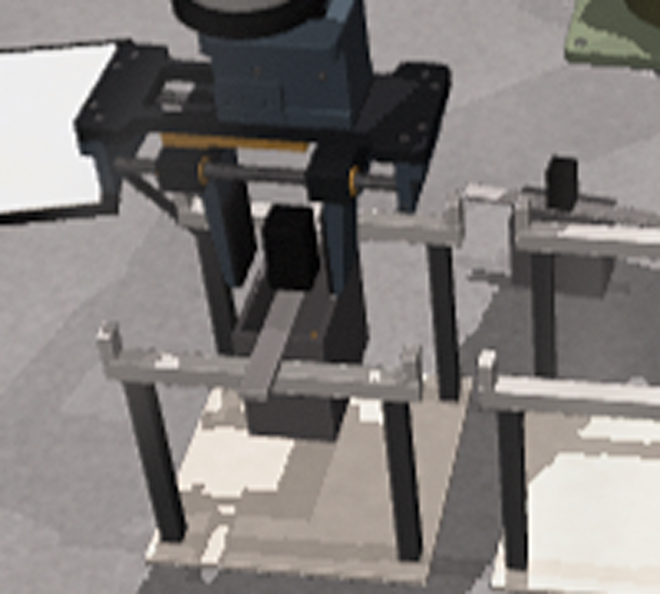

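The bin stands free on both rails. However, while I held at low grip the arm crept up about 1 mm, and the force returned to −3.3 N just before release. The bin may therefore have been hanging a hair clear of the rails. I'll back off, measure the placing, and if needed re-grip and release under load.

```bash
python3 -m handwheel '-1 0 0 -0.02 0;-1 0 0 -0.03 0;-1 0 0 -0.03 0;-1 0 0 -0.02 0;-1 -0.01 0.04 -0.01 0;-1 -0.01 0.045 0 0;-1 -0.01 0.045 0 0;-1 -0.01 0.045 0 0'
python3 - <<'E'
from h import *
t=eyes.capture("top");cv2.imwrite('pics/t1.png',cv2.resize(t['color'][110:225,130:450],(800,288),interpolation=cv2.INTER_CUBIC))
cv2.imwrite('pics/t2.png',cv2.resize(t['color'][115:215,330:440],(660,600),interpolation=cv2.INTER_CUBIC))
s=eyes.capture("scene");cv2.imwrite('pics/s1.png',cv2.resize(s['color'][180:350,100:450],(800,389),interpolation=cv2.INTER_CUBIC))
E
```

```text
time: 8.7
tool_pos: [0.3934, -0.1457, 0.2908]
tcp_rot: [0.006, 0.715, -0.7, -0.005]
ft_force: [-0.2, 0.3, 1.4]
width: 1.002
```

View pics/t1.png

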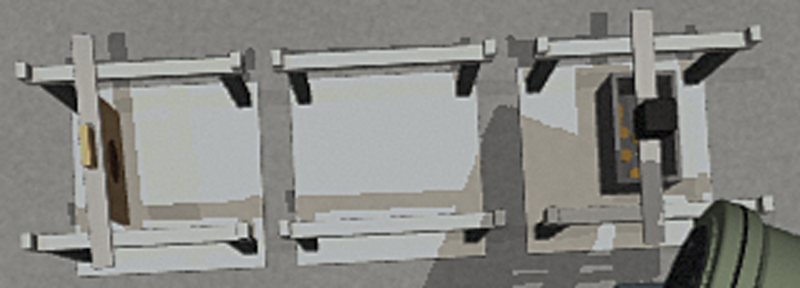

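View pics/t2.png

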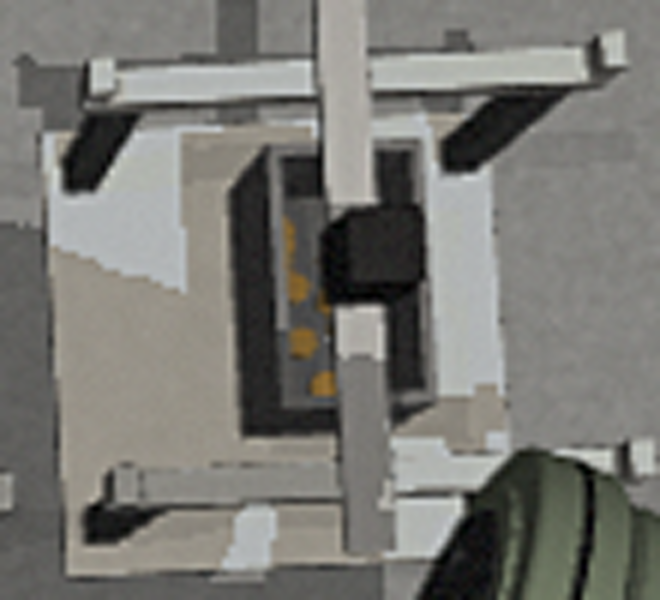

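View pics/s1.png

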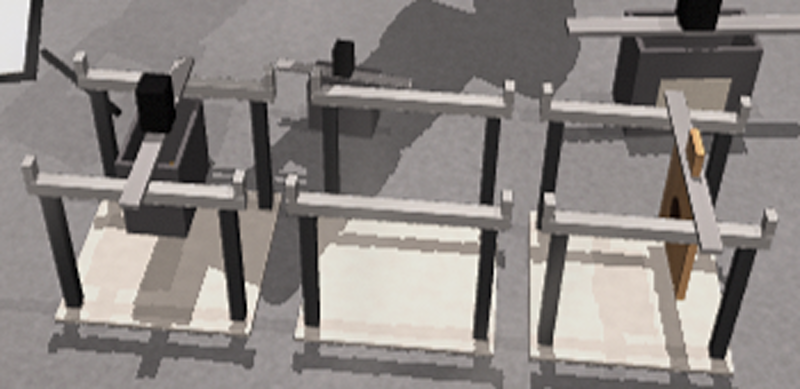

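Run:
```python
from h import *
c=eyes.capture("top")
f=lambda a,b:onz(c,130+a/2.5-.3,110+b/2.5-.3,.156)
A,B=f(642,10),f(653,244);d=A-B
print(A,B,(A+B)/2,np.linalg.norm(d),"yaw",np.degrees(np.arctan2(d[1],d[0])))
# edges of the bar from t2 (scale 6)
g=lambda a,b:onz(c,330+a/6-.4,115+b/6-.4,.156)
for p,q in(((318,20),(342,540)),((366,20),(392,540))):
    d=g(*p)-g(*q);print("edge yaw",np.degrees(np.arctan2(d[1],d[0])))
# rail edges z=.150
h=lambda a,b:onz(c,330+a/6-.4,115+b/6-.4,.150)
for p,q in(((120,102),(580,82)),((120,68),(580,48)),((142,467),(500,450)),((142,500),(335,498))):
    d=h(*p)-h(*q);print("rail yaw",np.degrees(np.arctan2(-d[0],d[1])))
print("block top",onz(c,330+388/6-.4,115+245/6-.4,.2))
```

```text
[ 0.65620993 -0.1803829   0.156     ] [ 0.47579278 -0.18190501  0.156     ] [ 0.56600136 -0.18114395  0.156     ] 0.180423576591597 yaw 0.48337190597787233
edge yaw 0.46855935094391166
edge yaw 0.620219018815247
rail yaw 1.2205870286111928
rail yaw 1.224334134686987
rail yaw 1.4107111505218644
rail yaw -0.7256101671961885
block top [ 0.56703152 -0.18219295  0.2       ]
```

Measured placing: crossbar centre (0.566, −0.181), about 2 mm from the rack centre, length 180.4 mm at resting height, and yaw about 0.5° against the rack's 1.2–1.6°. I'll re-grip so the release is properly under load, and take out the last degree of yaw on the way.

```bash
python3 -m handwheel '-1 0.01 -0.045 0 0.7;-1 0.01 -0.045 0 0;-1 0.01 -0.045 0 0;-1 0.01 -0.037 0 0;-1 0 0 0 0'; python3 -c "
from h import *
s=arm.observe();q=s['tcp_rot'];print(s['tool_pos'],q,np.degrees(2*np.arctan2(q[2],q[1])))"
```

```text
time: 9.35
tool_pos: [0.5765, -0.186, 0.2889]
tcp_rot: [0.004, 0.71, -0.705, -0.001]
ft_force: [-0.4, 0.2, -1.0]
width: 1.003
[ 0.57646064 -0.1860069   0.2889012 ] [ 0.00363113  0.70964173 -0.70455235 -0.00119127] -89.58761131725248
```

```bash
python3 -m handwheel '-1 -0.004 0.009 0.01 0;-1 0 0 0.03 0;-1 0 0 0.03 0;-1 0 0 0.02 0'; python3 -c "
from h import *
s=arm.observe();q=s['tcp_rot'];print(s['tool_pos'],q,np.degrees(2*np.arctan2(q[2],q[1])))"
```

```text
time: 9.75
tool_pos: [0.5734, -0.1836, 0.1971]
tcp_rot: [0.002, 0.71, -0.704, 0.002]
ft_force: [-0.4, -0.3, -0.4]
width: 1.0
[ 0.57343975 -0.18363564  0.19713737] [ 0.0017206   0.7099718  -0.70422409  0.00234861] -89.53426819685178
```

```bash
python3 -m handwheel '-0.2 -0.001 0.006 0.012 0;0 -0.001 0.002 0.008 0;0.1 0 0 0.003 0;0.1 0 0 0 0'; python3 -c "
from h import *
s=arm.observe();q=s['tcp_rot'];print(s['tool_pos'],q,np.degrees(2*np.arctan2(q[2],q[1])),s['width']*91)"
```

```text
time: 10.15
tool_pos: [0.5652, -0.1813, 0.1691]
tcp_rot: [0.003, 0.71, -0.704, -0.0]
ft_force: [-0.6, 0.3, -0.5]
width: 0.68
[ 0.56521667 -0.181331    0.16914545] [ 2.86917493e-03  7.10073210e-01 -7.04121965e-01 -2.52071107e-04] -89.51777631713763 61.91411866100981
```

```bash
python3 -m handwheel '0.2 0 -0.001 -0.006 0;1 0 0 0 0;1 0 0 0 0' 8; python3 -c "
from h import *
s=arm.observe();q=s['tcp_rot'];print(s['tool_pos'],q,np.degrees(2*np.arctan2(q[2],q[1])),s['width']*91)"
```

```text
time: 10.45
tool_pos: [0.5683, -0.1818, 0.178]
tcp_rot: [0.002, 0.71, -0.704, 0.002]
ft_force: [-0.3, -0.9, -1.0]
width: 0.417
[ 0.56825271 -0.18179946  0.17797118] [ 0.00172932  0.71010549 -0.70409032  0.00200561] -89.5125971044397 37.94185623843371
```

```bash
python3 -m handwheel '1 0 0.001 0.003 0;1 0 0 0 0;1 0 0 0 0;1 0 0 0 0' 20; python3 -c "
from h import *
s=arm.observe();q=s['tcp_rot'];print(s['tool_pos'],q,np.degrees(2*np.arctan2(q[2],q[1])),s['width']*91)"
```

```text
time: 10.85
tool_pos: [0.5676, -0.1818, 0.1756]
tcp_rot: [0.001, 0.71, -0.704, 0.003]
ft_force: [0.3, -0.2, 0.0]
width: 0.262
[ 0.56758447 -0.18184654  0.17556645] [ 0.0011871   0.71007186 -0.70412277  0.00276868] -89.51795107617667 23.804306537146267
```

```bash
python3 -m handwheel '1 0 0 -0.006 0;1 0.001 0.001 -0.001 -0.9;1 0 0 0 0' 20; python3 -c "
from h import *
s=arm.observe();q=s['tcp_rot'];print(s['tool_pos'],q,np.degrees(2*np.arctan2(q[2],q[1])),s['width']*91)"
```

```text
time: 11.15
tool_pos: [0.5655, -0.1826, 0.1817]
tcp_rot: [0.002, 0.716, -0.698, 0.001]
ft_force: [-0.8, -0.6, -3.5]
width: 0.263
[ 0.56545513 -0.18264863  0.18170642] [ 0.00207159  0.71606441 -0.69803014  0.00118184] -88.53866744983493 23.97764107505632
```

```bash
python3 -m handwheel '1 0 -0.002 0.003 0;1 0 0 0.003 0' 20;python3 -m handwheel '1 0 0 0.002 0';python3 -m handwheel '1 0 0 0.002 0'; python3 -c "
from h import *
s=arm.observe();q=s['tcp_rot'];print(s['tool_pos'],q,np.degrees(2*np.arctan2(q[2],q[1])),s['width']*91)"
```

```text
time: 11.35
tool_pos: [0.5675, -0.1827, 0.1754]
tcp_rot: [0.002, 0.716, -0.698, 0.001]
ft_force: [-2.2, 0.2, 23.1]
width: 0.262
time: 11.45
tool_pos: [0.5675, -0.1826, 0.1754]
tcp_rot: [0.002, 0.716, -0.698, 0.002]
ft_force: [-5.3, 1.2, 19.7]
width: 0.264
time: 11.55
tool_pos: [0.5675, -0.1826, 0.1755]
tcp_rot: [0.002, 0.716, -0.698, 0.002]
ft_force: [-2.5, 1.5, 8.5]
width: 0.26
[ 0.56752379 -0.18262061  0.17548023] [ 0.00169857  0.71618385 -0.69790668  0.00201583] -88.51898257176335 23.681846872967757
```

It is resting firmly, with +8 to +20 N upward. I'll open while still pressing lightly down.

```bash
python3 -m handwheel '0.3 0 0 0.0015 0'; python3 -m handwheel '0 0 0 0 0;-0.3 0 0 0 0;-0.4 0 0 -0.002 0'; python3 -c "
from h import *
s=arm.observe();q=s['tcp_rot'];print(s['tool_pos'],s['width']*91)
c=eyes.capture('scene');cv2.imwrite('pics/k.png',cv2.resize(c['color'][150:330,80:280],(660,594),interpolation=cv2.INTER_CUBIC))"
```

```text
time: 11.65
tool_pos: [0.568, -0.1828, 0.175]
tcp_rot: [0.001, 0.716, -0.698, 0.003]
ft_force: [0.1, -0.1, -0.2]
width: 0.317
time: 11.95
tool_pos: [0.5684, -0.1829, 0.1769]
tcp_rot: [0.001, 0.716, -0.698, 0.003]
ft_force: [0.9, 0.5, -0.4]
width: 0.581
[ 0.56836709 -0.18285737  0.17693025] 52.89040138836415
```

View pics/k.png

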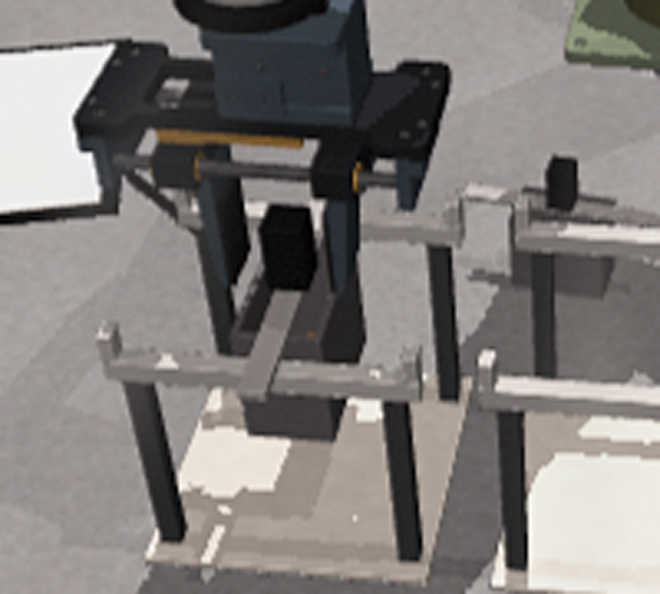

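The block at (288,245) stands free between the open fingers, and the crossbar lies on both rails. I'll withdraw straight up, move away and check.

```bash
python3 -m handwheel '-0.5 0 0 -0.02 0;-0.7 0 0 -0.03 0;-1 0 0 -0.03 0;-1 0 0 -0.03 0;-1 -0.005 0.04 0 0;-1 -0.005 0.045 0 0;-1 -0.005 0.045 0 0;-1 0 0.045 0 0;-1 0 0.02 0 0;-1 0 0 0 0'
python3 - <<'E'
from h import *
t=eyes.capture("top");cv2.imwrite('pics/u1.png',cv2.resize(t['color'][110:225,130:450],(800,288),interpolation=cv2.INTER_CUBIC))
cv2.imwrite('pics/u2.png',cv2.resize(t['color'][110:220,325:435],(600,600),interpolation=cv2.INTER_CUBIC))
s=eyes.capture("scene");cv2.imwrite('pics/v1.png',cv2.resize(s['color'][180:350,100:450],(800,389),interpolation=cv2.INTER_CUBIC))
a=cv2.imread('pics/top0.png')[110:225,130:230].astype(int);print("board diff",np.abs(a-t['color'][110:225,130:230]).max())
E
```

```text
time: 13.0
tool_pos: [0.3678, -0.1718, 0.2896]
tcp_rot: [0.001, 0.717, -0.697, 0.004]
ft_force: [0.4, -0.2, -0.2]
width: 0.996
board diff 20
```

View pics/u1.png

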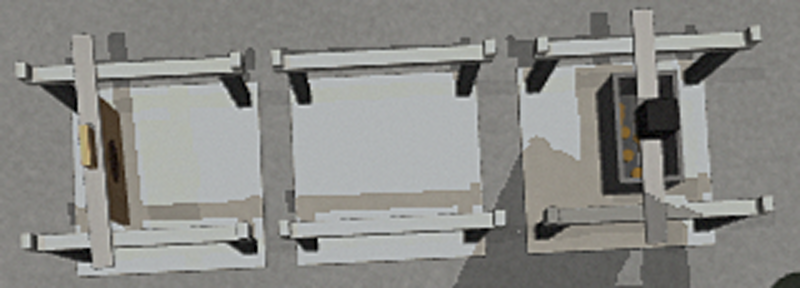

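View pics/u2.png

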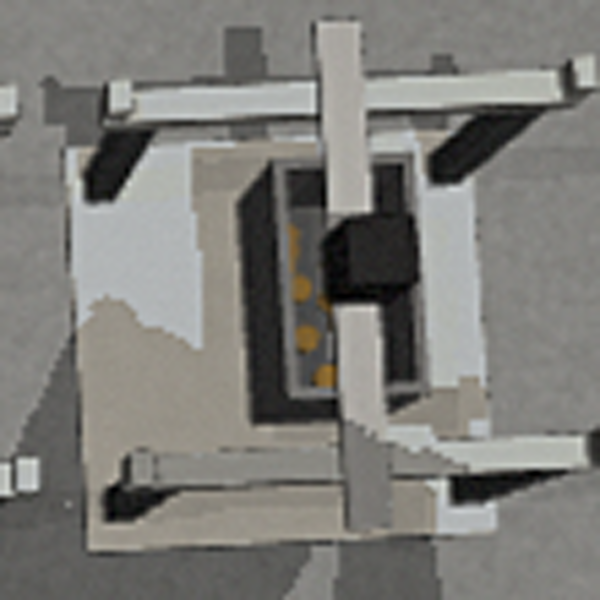

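View pics/v1.png

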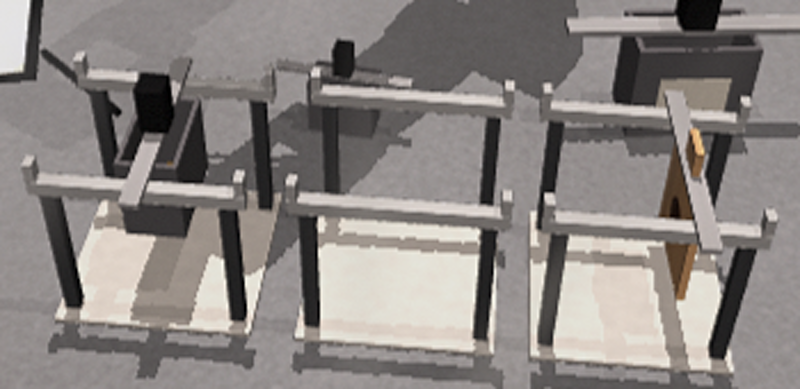

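Run:
```python
from h import *
from workcell import ticket
c=eyes.capture("top")
k=600/110
g=lambda a,b,z:onz(c,325+a/k-.4,110+b/k-.4,z)
A,B=g(338,21,.156),g(368,530,.156);d=A-B
print((A+B)/2,np.linalg.norm(d),"yaw",np.degrees(np.arctan2(d[1],d[0])))
st=[g(119,95,.168),g(583,71,.168),g(142,467,.168)]
print("rack centre",(st[1]+st[2])/2)
print(arm.observe()['time']); ticket.hand_in()
```

```text
[ 0.56672494 -0.18234247  0.156     ] 0.17997654246473127 yaw 1.154447413522674
rack centre [ 0.56663971 -0.1835588   0.168     ]
13.15
the job is handed in; nothing more can be done
```

The bin now hangs on the empty rack at the −y end, resting on both rails, and the job is handed in at 13.2 s of the 35 s allowed.

I gripped the block, lifted the bin about 64 mm over the end stops, moved it across, lowered it until it touched the rails and let go.

**First release:** this one was not clean. The arm had crept up about 1 mm while holding, and the wrist again carried about the bin's weight just before the fingers opened, so the bin was probably a hair clear of the rails. I gripped it again, raised it about 6 mm, took out about 1° of yaw, and pressed it onto the rails with 8–23 N. I released it while still pressing.

**Last checks:**
- **Position:** the crossbar centre is at (0.567, −0.182), about 1 mm from the rack centre.
- **Height:** the crossbar measures 180.0 mm long when taken at resting height, which matches its true 180 mm.
- **Squareness:** the crossbar's yaw is 1.15°. The rails measure about 1.2–1.7° depending on the method, so it is square to within about half a degree, near the limit of what I can measure.
- **Board:** it looks the same in both views. The largest pixel difference in the top view was 20, and I took that for image noise and lighting.
- **Gripper:** open and clear of everything.

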